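Stroke-test a curved safety bumper

ROBOT

A 6-joint arm with a two-finger parallel gripper is mounted at the origin on the work surface. World frame = base frame: x ahead of the robot, y to its left, z up, the work surface at z = 0. Lengths are in m, angles in rad, forces in N, time in s.
With the tool pointing down it reaches from about 0.25 to 0.775 m from the base axis. Payload 4 kg.
Tool frame: the origin (TCP) lies between the finger pads; the fingertips stand 17 mm ahead of it and the grasp point (between the pads) lies 2 mm behind it (robot.tip_extent is the distance from the TCP to the fingertips, in m); z points along the fingers, y is the direction in which the jaws open and shut (so a half turn about z gives the same grasp; the last joint's range is limited). The gripper opens to 85 mm and grips with 20 to 120 N. Pads are 22 mm wide; open, the fingers measure 114 mm over their backs; the gripper's body (76 mm by 85 mm) begins 54 mm behind the grasp point. The pads swing forward as they close: fully open they stand 13 mm farther back than shut.
Start: joints at [-1.282, 0.087, 1.371, -0, 1.684, -0.103], TCP at [0.21, -0.508, 0.227] pointing down, gripper open.
Joint ranges: [-3.1, 3.1], [-0.76, 2.03], [0.27, 2.55], [-1.08, 4.22], [0.17, 2.65], [-2.57, 2.57]. Speed limits (rad/s): [2.79, 2.79, 3.14, 3.14, 3.14, 3.14].

INTERFACE

Orientations are given as a unit quaternion [x, y, z, w].
In Python, from rig import robot gives the robot as it stands. Calls block until the motion is done:
- robot.move_to(position, orientation): joint-space move of the TCP to a pose.
- robot.move_l(position, orientation=None, max_speed=0.15, contact_N=None): straight line of the TCP; orientation=None keeps the orientation; max_speed is the mean speed in m/s. With contact_N (N) it stops when the force on the tool has changed by that much, and returns True; else False.
- robot.move_j(angles): joint-space move.
- robot.gripper_to(opening, grasp_force=None): finger opening in m; grasp_force is the grip in N (None keeps the last); returns when the fingers have stopped.
- robot.hold(seconds).
- robot.solve_ik(position, orientation): joint angles nearest the present ones, or None.
- robot.observe(): the state.
- robot.read_camera(name): name is "scene" or "top" or "wrist"; returns (picture, depth): 384x512x3 uint8, red, green, blue; 384x512 float32, m along the optical axis (not along the pixel's ray), 0 where there is no reading.
- robot.camera_info(name): a dict with "mtx" (3x3 intrinsics, pixels), "rvec" (rotation vector, rad) and "tvec" (3), from world to camera coordinates, as OpenCV has them. Camera axes: x right, y down, z forward; pixel columns grow to the right and rows downward; lengths in m; the calibration is good to about 2 mm. A picture is of the moment at which its call begins: read the wrist's pose just before it. camera_info takes no time and is no camera call; for the wrist camera it gives the pose at the moment of the call.
A pose or a line that the arm cannot do raises robot.MotionError and nothing moves.
- robot.close_job(): hands the job in, once; it reports no verdict.
The state is a dict: "t": time; "qpos": joint angles; "qvel": joint speeds; "tau": joint torques, N m; "tool_pos": TCP position; "tcp_rot": TCP orientation; "contact_force": force on the tool from outside, world axes, zero at the start; "ft_torque": the same for the moment, N m; "finger_gap": finger opening in m.
Only numpy, scipy, OpenCV 4.12 (cv2) and the standard library are available. Lean on these libraries where they do the work, as an engineer would, in place of code of your own. Each camera call takes 0.05 s, during which the arm holds its last target. There are 200 camera calls.

TASK

Check the curved safety bumper on the bench: with the fingers closed, draw the fingertips along the whole row of yellow pads in one stroke, from the pad at the red end to the pad at the green end, without lifting off on the way, so that every pad dips a few millimetres in turn. Press lightly, never near the pads' hard stops, then lift clear so that all the pads spring back. Do not pick up, tip or shift the bumper, and leave everything else on the bench alone.

Things in the scene. Friction and masses are not known exactly. Their poses are not given: they have to be found in the camera images.
- bumper: curved safety bumper loose on the bench, 2.5 kg: dark steel arc 38 mm wide, 60 mm tall, a red and a green end block (46 wide, 42 long, 62 mm tall), seven rounded yellow pads in a row along its top. Any heading. Origin on its underside, 15 mm from the middle pad on the hollow side of the bend; x points to the hollow side, z up; the row runs from red (-y) to green (+y)
- pad0_top (a point): crest of pad 0 (the first, next to the red block), marked by a thin black line across it; 75 mm above the bench when out, sinks with the pad. Crests lie 34 mm apart on an arc of 170 mm radius. A pad is the top of a drum of 30 mm radius lying across the row, 30 mm wide: between two crests is only a valley 5 mm deep, so a fingertip glides from pad to pad
- pad0 (a joint): how far pad 0 is pressed straight down, m: 0 fully out, 0.012 at its hard stop. A spring brings it back: about 1 N to start it, then 0.5 N per mm. A stroke 3 to 5 mm deep is right; more than 9 mm is too hard
- pad1_top (a point): crest of pad 1 (number 2 counted from the red end), marked by a thin black line across it; 75 mm above the bench when out, sinks with the pad. Crests lie 34 mm apart on an arc of 170 mm radius. A pad is the top of a drum of 30 mm radius lying across the row, 30 mm wide: between two crests is only a valley 5 mm deep, so a fingertip glides from pad to pad
- pad1 (a joint): how far pad 1 is pressed straight down, m: 0 fully out, 0.012 at its hard stop. A spring brings it back: about 1 N to start it, then 0.5 N per mm. A stroke 3 to 5 mm deep is right; more than 9 mm is too hard
- pad2_top (a point): crest of pad 2 (number 3 counted from the red end), marked by a thin black line across it; 75 mm above the bench when out, sinks with the pad. Crests lie 34 mm apart on an arc of 170 mm radius. A pad is the top of a drum of 30 mm radius lying across the row, 30 mm wide: between two crests is only a valley 5 mm deep, so a fingertip glides from pad to pad
- pad2 (a joint): how far pad 2 is pressed straight down, m: 0 fully out, 0.012 at its hard stop. A spring brings it back: about 1 N to start it, then 0.5 N per mm. A stroke 3 to 5 mm deep is right; more than 9 mm is too hard
- pad3_top (a point): crest of pad 3 (the middle one), marked by a thin black line across it; 75 mm above the bench when out, sinks with the pad. Crests lie 34 mm apart on an arc of 170 mm radius. A pad is the top of a drum of 30 mm radius lying across the row, 30 mm wide: between two crests is only a valley 5 mm deep, so a fingertip glides from pad to pad
- pad3 (a joint): how far pad 3 is pressed straight down, m: 0 fully out, 0.012 at its hard stop. A spring brings it back: about 1 N to start it, then 0.5 N per mm. A stroke 3 to 5 mm deep is right; more than 9 mm is too hard
- pad4_top (a point): crest of pad 4 (number 5 counted from the red end), marked by a thin black line across it; 75 mm above the bench when out, sinks with the pad. Crests lie 34 mm apart on an arc of 170 mm radius. A pad is the top of a drum of 30 mm radius lying across the row, 30 mm wide: between two crests is only a valley 5 mm deep, so a fingertip glides from pad to pad
- pad4 (a joint): how far pad 4 is pressed straight down, m: 0 fully out, 0.012 at its hard stop. A spring brings it back: about 1 N to start it, then 0.5 N per mm. A stroke 3 to 5 mm deep is right; more than 9 mm is too hard
- pad5_top (a point): crest of pad 5 (number 6 counted from the red end), marked by a thin black line across it; 75 mm above the bench when out, sinks with the pad. Crests lie 34 mm apart on an arc of 170 mm radius. A pad is the top of a drum of 30 mm radius lying across the row, 30 mm wide: between two crests is only a valley 5 mm deep, so a fingertip glides from pad to pad
- pad5 (a joint): how far pad 5 is pressed straight down, m: 0 fully out, 0.012 at its hard stop. A spring brings it back: about 1 N to start it, then 0.5 N per mm. A stroke 3 to 5 mm deep is right; more than 9 mm is too hard
- pad6_top (a point): crest of pad 6 (the last, next to the green block), marked by a thin black line across it; 75 mm above the bench when out, sinks with the pad. Crests lie 34 mm apart on an arc of 170 mm radius. A pad is the top of a drum of 30 mm radius lying across the row, 30 mm wide: between two crests is only a valley 5 mm deep, so a fingertip glides from pad to pad
- pad6 (a joint): how far pad 6 is pressed straight down, m: 0 fully out, 0.012 at its hard stop. A spring brings it back: about 1 N to start it, then 0.5 N per mm. A stroke 3 to 5 mm deep is right; more than 9 mm is too hard
- relay: bystander, not to be disturbed: orange relay on a black foot, 28 x 40 x 52 mm; origin at its underside (middle), loose
- screwdriver: bystander, not to be disturbed: screwdriver with a red handle, 190 mm long, lying flat; origin at its underside, loose
- gland: bystander, not to be disturbed: grey round cable gland, 38 mm across, 38 mm tall; origin at its underside (middle), loose
- stopbutton: bystander, not to be disturbed: red mushroom-headed push-button unit, 42 mm across, 45 mm tall; origin at its underside (middle), loose
- terminal: bystander, not to be disturbed: blue terminal block, 52 x 16 x 44 mm; origin at its underside (middle), loose
- rail: bystander, not to be disturbed: short aluminium mounting rail, 28 x 70 x 8 mm; origin at its underside (middle), loose
- meter: bystander, not to be disturbed: yellow hand meter, 150 x 75 x 37 mm, at the left of the bench; origin at its underside (middle), loose

How it is judged:
By the outcome, as a careful person would: the job done as asked, in the order asked, and still so for the second after the job is handed in, with the robot touching nothing.
It also fails if it takes over 45 s, if anything falls off the work surface, if the arm or the gripper's body presses on something with over 40 N, if the wrist force passes 120 N, or if a joint passes its speed limit or range.

## Working session

There is one attempt and no reset: what is moved stays moved. The work goes in short steps, each a Python script; the robot and the scene stay as the last script left them, time stands still between calls to the robot, and variables do not carry over. Pictures are saved under pics/ and viewed, about 8 in all and at most 12, crops included, and the job is handed in when it is done.

```bash
mkdir -p pics; ls
python3 - <<'E'
from rig import robot
import cv2,numpy as np
for n in("top","scene"):
    p,d=robot.read_camera(n); cv2.imwrite(f"pics/{n}0.png",p[:,:,::-1]); np.savez(f"{n}0.npz",p=p,d=d)
    i=robot.camera_info(n);print(n,i)
s=robot.observe();print(s["t"],s["tool_pos"],s["tcp_rot"],s["contact_force"],robot.tip_extent)
E
```

```text
pics
top {'mtx': array([[383.60813817,   0.        , 253.44819321],
       [  0.        , 383.60813817, 188.7711752 ],
       [  0.        ,   0.        ,   1.        ]]), 'rvec': array([ 2.15945007, -2.11526907,  0.12649618]), 'tvec': array([0.12414217, 0.58724321, 0.77798495])}
scene {'mtx': array([[413.28710553,   0.        , 257.70514861],
       [  0.        , 413.28710553, 194.21030329],
       [  0.        ,   0.        ,   1.        ]]), 'rvec': array([ 2.13341082,  0.60235175, -0.2899479 ]), 'tvec': array([-0.54021796, -0.04573035,  1.03504148])}
0.1 [ 0.20986336 -0.50789395  0.2258377 ] [ 9.80869839e-01  1.94662112e-01 -1.25017264e-04 -1.00264651e-03] [ 0.46944974 -0.58262917  0.25192556] 0.017
```

View pics/top0.png

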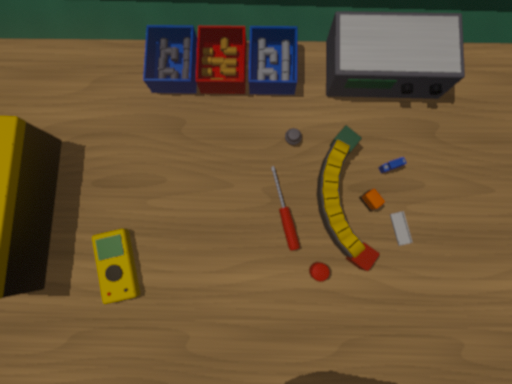

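View pics/scene0.png

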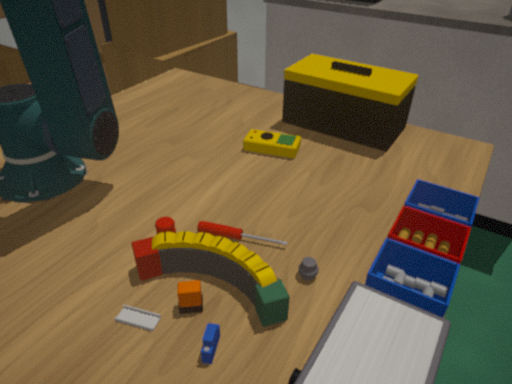

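```bash
cat > h.py <<'E'
import cv2,numpy as np
from scipy.optimize import least_squares
def cloud(info,d):
    R=cv2.Rodrigues(info["rvec"])[0]; K=info["mtx"]; v,u=np.mgrid[:384,:512]
    c=np.stack([(u-K[0,2])/K[0,0]*d,(v-K[1,2])/K[1,1]*d,d],-1)
    return (c-np.ravel(info["tvec"]))@R
def plane(info,uv,z):
    R=cv2.Rodrigues(info["rvec"])[0]; K=info["mtx"]; C=-R.T@np.ravel(info["tvec"])
    r=np.c_[np.reshape(uv,(-1,2)),np.ones(len(np.reshape(uv,(-1,2))))]@np.linalg.inv(K).T@R
    return C+r*((z-C[2])/r[:,2])[:,None]
def yellow(p):
    h=cv2.cvtColor(p,cv2.COLOR_RGB2HSV); return cv2.inRange(h,(20,150,90),(35,255,255))>0
def fit(xy,red):
    "arc of radius .17 through a symmetric band; returns centre, mid angle, direction sign, rms, half extent"
    m=xy.mean(0); best=None
    for a in np.arange(0,6.3,.5):
        s=least_squares(lambda c:np.hypot(*(xy-c).T)-.17,m+.16*np.array([np.cos(a),np.sin(a)]))
        if best is None or s.cost<best.cost: best=s
    c=best.x; a0=np.arctan2(*(m-c)[::-1])
    t=np.angle(np.exp(1j*(np.arctan2(*(xy-c).T[::-1])-a0)))
    lo,hi=np.percentile(t,[.5,99.5]); mid=a0+(lo+hi)/2
    sg=-np.sign(np.angle(np.exp(1j*(np.arctan2(*(red-c)[::-1])-mid))))
    return c,mid,sg,np.sqrt(2*best.cost/len(xy)),(hi-lo)/2
E
python3 - <<'E'
from rig import robot
from h import *
for n in("top","scene"):
    f=np.load(n+"0.npz"); i=robot.camera_info(n); P=cloud(i,f["d"]); p=f["p"]
    m=yellow(p)
    if n=="top": m[:,:300]=0
    else: m[:220]=0;m[:,:140]=0
    q=P[m&(P[...,2]>.06)&(P[...,2]<.09)]; print(n,len(q),m.sum(),"z",np.percentile(q[:,2],[5,50,95]))
    h=cv2.cvtColor(p,cv2.COLOR_RGB2HSV)
    r=((h[...,0]<6)|(h[...,0]>174))&(h[...,1]>150)&(np.abs(P[...,2]-.062)<.008)
    g=(h[...,0]>65)&(h[...,0]<90)&(h[...,1]>80)&(np.abs(P[...,2]-.062)<.008)
    R=np.median(P[r],0);G=np.median(P[g],0);print("red",R,r.sum(),"green",G,g.sum())
    c,mid,sg,e,ext=fit(q[:,:2],R[:2]); print(c,mid,sg,e,ext)
    a=mid+sg*.2*np.arange(-3,4); print(np.c_[c[0]+.17*np.cos(a),c[1]+.17*np.sin(a)].round(4).tolist())
E
```

```text
top 1888 1951 z [0.06459877 0.07241977 0.07542756]
red [0.81910451 0.18001845 0.06287577] 912 green [ 0.69866907 -0.06425872  0.06171144] 82
[ 0.5864705 -0.1911941] 1.7001469662036934 1.0 0.009165891875961065 0.7333037888473719
[[0.6636, -0.0397], [0.6319, -0.0274], [0.5985, -0.0216], [0.5645, -0.0226], [0.5315, -0.0303], [0.5006, -0.0445], [0.4732, -0.0644]]
scene 2186 2471 z [0.06237558 0.07112751 0.07435734]
red [0.86341662 0.20210486 0.06396296] 1162 green [ 0.69249359 -0.06169557  0.06099649] 615
[ 0.59015744 -0.19798628] 1.708014857900435 1.0 0.009573282425743448 0.721069412504759
[[0.6661, -0.0459], [0.6343, -0.0338], [0.6008, -0.0283], [0.5669, -0.0296], [0.5339, -0.0376], [0.5032, -0.0519], [0.4759, -0.0721]]
```

```bash
cat >> h.py <<'E'
from scipy.spatial.transform import Rotation as Ro
def down(phi): return (Ro.from_euler("z",phi)*Ro.from_euler("x",np.pi)).as_quat()
E
python3 - <<'E'
from rig import robot
from h import *
robot.gripper_to(0)
robot.move_to([.53,-.05,.30],down(.13))
i=robot.camera_info("wrist"); p,d=robot.read_camera("wrist"); s=robot.observe()
np.savez("w0.npz",p=p,d=d,**i); cv2.imwrite("pics/w0.png",p[:,:,::-1])
print(s["t"],s["tool_pos"],s["qpos"],s["finger_gap"],s["contact_force"]); R=cv2.Rodrigues(i["rvec"])[0]; print(-R.T@np.ravel(i["tvec"]),R[2])
for f in(.73,.13,-.47): print(f,robot.solve_ik([.565,-.03,.1],down(f)),robot.solve_ik([.565,-.03,.1],down(f+np.pi)))
E
```

```text
2.9417 [ 0.52989955 -0.05089229  0.29974104] [-2.02115228e-01  4.54004895e-02  1.27201627e+00 -2.61308162e-04
  1.82458159e+00  1.24005412e+00] -0.00036618226515618 [ 0.36743775  0.38973481 -0.36447524]
[ 0.60942955 -0.04017549  0.44743578] [-0.30745298 -0.03956971 -0.95074019]
0.73 [-1.53251206e-01  1.80463265e-01  1.52130126e+00 -4.44089210e-16
  1.43982813e+00  6.87545121e-01] [-0.15325121  0.18046326  1.52130126  0.          1.43982813 -2.45404753]
0.13 [-1.53251206e-01  1.80463265e-01  1.52130126e+00 -4.44089210e-16
  1.43982813e+00  1.28754512e+00] [-0.15325121  0.18046326  1.52130126  0.          1.43982813 -1.85404753]
-0.47 [-1.53251206e-01  1.80463265e-01  1.52130126e+00 -4.44089210e-16
  1.43982813e+00  1.88754512e+00] [-0.15325121  0.18046326  1.52130126  0.          1.43982813 -1.25404753]
```

View pics/w0.png

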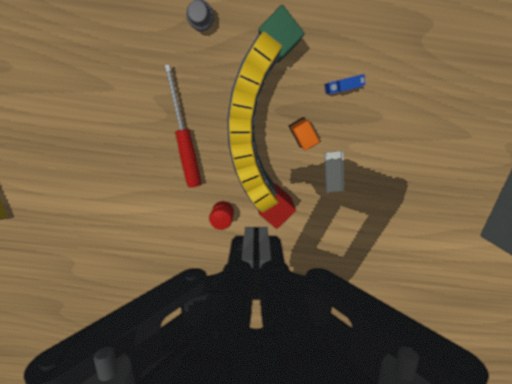

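Run:
```python
from h import *
f=np.load("w0.npz"); p,d=f["p"],f["d"]; P=cloud(f,d); m=yellow(p); m[:,:200]=0; m[230:]=0
red=np.array([.45,-.085])
for zl in(.064,.0695,.072):
    q=P[m&(P[...,2]>zl)&(P[...,2]<.09)]
    c,mid,sg,e,ext=fit(q[:,:2],red); print(zl,len(q),np.percentile(q[:,2],[5,50,99]),c,mid,sg,e,ext)
    a=mid+sg*.2*np.arange(-3,4); X=np.c_[c[0]+.17*np.cos(a),c[1]+.17*np.sin(a)]; print(X.round(4).tolist())
# dark pixels inside yellow hull -> crest lines, by arc angle
c0=cv2.morphologyEx(m.astype(np.uint8),cv2.MORPH_CLOSE,np.ones((7,7)))>0
k=cv2.erode(c0.astype(np.uint8),np.ones((3,3)))>0
g=p[...,0].astype(int); U=P[k]; t=np.angle(np.exp(1j*(np.arctan2(U[:,1]-c[1],U[:,0]-c[0])-mid)))*sg
for b in np.arange(-.76,.76,.02):
    w=(t>=b)&(t<b+.02)
    if w.sum(): print(f"{b+.01:.2f}",w.sum(),int(g[k][w].mean()),(U[w,2].mean()*1e3).round(1),end=" | ")
im=cv2.resize(p[0:240,180:340],None,fx=2.5,fy=2.5,interpolation=cv2.INTER_CUBIC)[:,:,::-1].copy()
K=f["mtx"]; uv=cv2.projectPoints(np.c_[X,np.full(7,.075)],f["rvec"],f["tvec"],K,None)[0][:,0]
for u in uv: cv2.circle(im,tuple(int(v) for v in (u-[180,0])*2.5+1),3,(255,0,255),-1)
cv2.imwrite("pics/w0c.png",im)
```

```text
0.064 3889 [0.06947044 0.07388504 0.07684456] [ 0.58842382 -0.19156055] 1.700070442704025 -1.0 0.0085986985913807 0.7259044543330999
[[0.4751, -0.0648], [0.5026, -0.0448], [0.5335, -0.0307], [0.5665, -0.023], [0.6004, -0.022], [0.6339, -0.0278], [0.6655, -0.04]]
0.0695 3690 [0.07051909 0.07403022 0.07687699] [ 0.58815294 -0.19153591] 1.7016966117826118 -1.0 0.008536218390456384 0.6970090769379433
[[0.4747, -0.065], [0.5021, -0.0449], [0.5329, -0.0308], [0.566, -0.023], [0.5999, -0.0219], [0.6333, -0.0277], [0.665, -0.0399]]
0.072 2947 [0.07230131 0.07448056 0.07707323] [ 0.58832031 -0.19193458] 1.7013919574123002 -1.0 0.008515934184943154 0.6712319215802507
[[0.4749, -0.0653], [0.5023, -0.0453], [0.5331, -0.0311], [0.5662, -0.0234], [0.6001, -0.0223], [0.6336, -0.0281], [0.6652, -0.0403]]
-0.73 3 149 68.3 | -0.71 21 152 69.8 | -0.69 31 161 71.1 | -0.67 32 171 73.1 | -0.65 35 179 74.5 | -0.63 39 180 74.7 | -0.61 34 118 75.7 | -0.59 42 167 75.5 | -0.57 42 205 74.8 | -0.55 46 206 74.3 | -0.53 45 202 72.7 | -0.51 42 187 70.7 | -0.49 35 165 71.3 | -0.47 35 172 73.1 | -0.45 40 180 74.2 | -
[... 442 characters left out ...]
1 61 169 75.5 | 0.03 47 200 74.6 | 0.05 56 197 74.2 | 0.07 54 189 72.8 | 0.09 56 180 71.0 | 0.11 51 170 71.6 | 0.13 50 178 73.2 | 0.15 54 185 74.4 | 0.17 53 192 75.1 | 0.19 53 127 76.0 | 0.21 55 170 75.5 | 0.23 57 198 74.7 | 0.25 54 193 74.1 | 0.27 72 185 145.5 | 0.29 55 178 71.0 | 0.31 57 172 71.7 | 0.33 57 180 73.4 | 0.35 57 188 74.5 | 0.37 59 195 74.9 | 0.39 60 131 76.0 | 0.41 59 168 75.4 | 0.43 61 195 74.7 | 0.45 52 189 74.1 | 0.47 58 183 72.5 | 0.49 56 176 70.9 | 0.51 63 176 71.6 | 0.53 64 183 73.3 | 0.55 65 190 74.7 | 0.57 65 198 75.3 | 0.59 64 133 75.9 | 0.61 61 161 75.6 | 0.63 64 193 74.8 | 0.65 61 186 74.3 | 0.67 61 179 72.6 | 0.69 58 173 70.6 | 0.71 51 164 68.0 | 0.73 20 156 65.7 |
```

View pics/w0c.png

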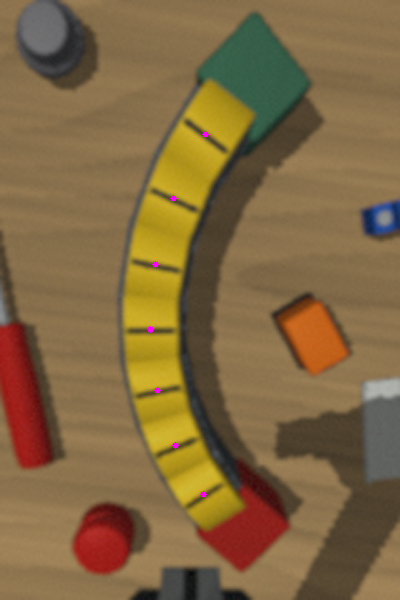

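```bash
cat >> h.py <<'E'
C=np.array([.58825,-.1917]); MID=1.7014
def pose(t,z):  # t: arc angle from middle pad, red negative
    a=MID-t; return [*(C+.17*np.array([np.cos(a),np.sin(a)])),z],down(a-np.pi/2)
E
python3 - <<'E'
from rig import robot
from h import *
def st(k=5):
    F=[]
    for _ in range(k): robot.hold(.03); s=robot.observe(); F.append(s["contact_force"])
    return s["t"],s["tool_pos"].round(4) if hasattr(s["tool_pos"],"round") else s["tool_pos"],np.mean(F,0).round(2),np.std(F,0).round(2)
robot.move_to(*pose(-.6,.13)); 
robot.move_l(pose(-.6,.096)[0],max_speed=.08); print(st())
for z in(.093,.092,.091,.090,.089):
    print(z,robot.move_l(pose(-.6,z)[0],max_speed=.02,contact_N=4),*st(4))
E
```

```text
(4.4333, array([ 0.4754, -0.0652,  0.0967]), array([ 0.01, -0.01,  0.47]), array([0.38, 0.4 , 0.54]))
0.093 False 4.8667 [ 0.4748 -0.0651  0.0931] [ 0.09  0.53 -0.07] [0.15 0.3  0.48]
0.092 False 5.25 [ 0.4748 -0.0651  0.092 ] [ 0.26 -0.05 -0.13] [0.35 0.28 0.54]
0.091 False 5.6333 [ 0.4748 -0.0651  0.091 ] [0.17 0.07 0.09] [0.41 0.24 0.48]
0.09 False 6.0167 [ 0.4748 -0.0651  0.09  ] [-0.2  -0.24  0.19] [0.7  0.57 0.67]
0.089 False 6.4 [ 0.4748 -0.0651  0.089 ] [-0.39  0.14  0.21] [0.32 0.31 0.63]
```

Run:
```python
from rig import robot
from h import *
for z in(.088,.087,.086,.085,.084,.083):
    b=robot.move_l(pose(-.6,z)[0],max_speed=.02,contact_N=5)
    F=[]
    for _ in range(12): robot.hold(.02); s=robot.observe(); F.append(s["contact_force"])
    f=np.mean(F,0); print(z,b,round(s["t"],2),np.round(s["tool_pos"],4),f.round(2))
    if f[2]>2.2 or b: break
p,d=robot.read_camera("wrist"); im=cv2.resize(p[120:260,180:340],None,fx=4,fy=4,interpolation=cv2.INTER_CUBIC)
cv2.imwrite("pics/w1.png",im[:,:,::-1])
```

```text
0.088 False 6.85 [ 0.4748 -0.0651  0.088 ] [ 0.01 -0.06 -0.  ]
0.087 False 7.3 [ 0.4748 -0.0651  0.087 ] [ 0.04 -0.01  0.32]
0.086 False 7.75 [ 0.4748 -0.0651  0.086 ] [ 0.08  0.11 -0.14]
0.085 False 8.2 [ 0.4748 -0.0651  0.085 ] [ 0.13  0.19 -0.  ]
0.084 False 8.65 [ 0.4748 -0.0651  0.084 ] [-0.04 -0.2   0.03]
0.083 False 9.1 [ 0.4748 -0.0651  0.083 ] [-0.05 -0.09  0.13]
```

View pics/w1.png

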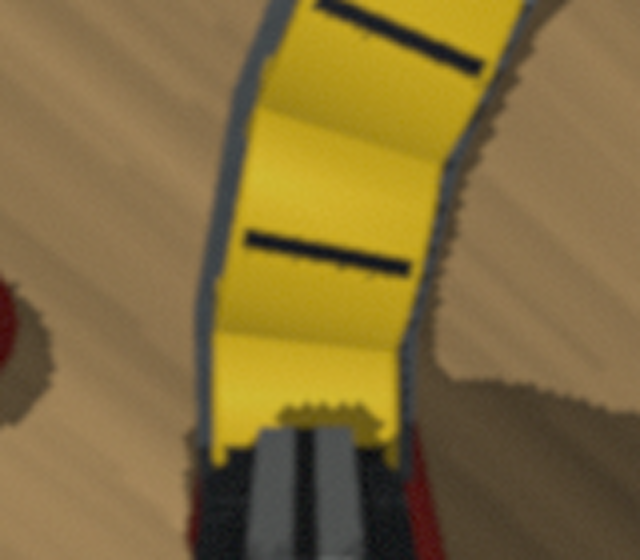

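Run:
```python
from rig import robot
from h import *
i=robot.camera_info("wrist"); p,d=robot.read_camera("wrist"); P=cloud(i,d); m=yellow(p)
q=P[m&(P[...,2]>.05)&(P[...,2]<.09)]
t=-np.angle(np.exp(1j*(np.arctan2(q[:,1]-C[1],q[:,0]-C[0])-MID)))
for b in np.arange(-.72,-.1,.02):
    w=(t>=b)&(t<b+.02)
    if w.any(): print(f"{b+.01:.2f} n{w.sum()} z{np.median(q[w,2])*1e3:.1f}",end=" | ")
print()
# column through the finger (crop px 4x, offset 180,120)
for u in (180+270//4,180+305//4,180+340//4):
    print(u,[tuple((P[v,u]*1e3).round().astype(int)) for v in range(216,252,3)])
```

```text
-0.63 n3 z60.4 | -0.61 n26 z74.7 | -0.59 n107 z75.1 | -0.57 n224 z74.5 | -0.55 n266 z73.8 | -0.53 n283 z72.3 | -0.51 n246 z70.7 | -0.49 n191 z71.6 | -0.47 n203 z73.3 | -0.45 n234 z74.4 | -0.43 n242 z75.0 | -0.41 n114 z75.6 | -0.39 n275 z75.2 | -0.37 n283 z74.6 | -0.35 n298 z73.9 | -0.33 n303 z72.3 | -0.31 n291 z70.8 | -0.29 n260 z71.7 | -0.27 n282 z73.3 | -0.25 n299 z74.4 | -0.23 n305 z75.1 | -0.21 n154 z75.6 | -0.19 n310 z75.3 | -0.17 n324 z74.7 | -0.15 n338 z73.9 | -0.13 n332 z72.4 | -0.11 n331 z70.7 | 
247 [(np.int64(478), np.int64(-55), np.int64(73)), (np.int64(477), np.int64(-56), np.int64(74)), (np.int64(476), np.int64(-57), np.int64(75)), (np.int64(474), np.int64(-58), np.int64(75)), (np.int64(480), np.int64(-54), np.int64(94)), (np.int64(481), np.int64(-54), np.int64(98)), (np.int64(481), np.int64(-54), np.int64(102)), (np.int64(481), np.int64(-54), np.int64(105)), (np.int64(480), np.int64(-54), np.int64(107)), (np.int64(481), np.int64(-54), np.int64(111)), (np.int64(481), np.int64(-54), np.int64(113)), (np.int64(481), np.int64(-54), np.int64(116))]
256 [(np.int64(482), np.in
[... 400 characters left out ...]
.int64(484), np.int64(-57), np.int64(111)), (np.int64(483), np.int64(-58), np.int64(113)), (np.int64(484), np.int64(-57), np.int64(116))]
265 [(np.int64(486), np.int64(-63), np.int64(73)), (np.int64(485), np.int64(-64), np.int64(73)), (np.int64(484), np.int64(-65), np.int64(75)), (np.int64(482), np.int64(-67), np.int64(75)), (np.int64(487), np.int64(-61), np.int64(94)), (np.int64(487), np.int64(-61), np.int64(98)), (np.int64(487), np.int64(-61), np.int64(100)), (np.int64(487), np.int64(-61), np.int64(104)), (np.int64(487), np.int64(-61), np.int64(107)), (np.int64(487), np.int64(-60), np.int64(111)), (np.int64(487), np.int64(-61), np.int64(114)), (np.int64(487), np.int64(-61), np.int64(116))]
```

Run:
```python
from rig import robot
from h import *
b=robot.move_l(pose(-.6,.072)[0],max_speed=.02,contact_N=3); print(b)
for z in ([] if b else np.arange(.070,.058,-.001)):
    b=robot.move_l(pose(-.6,z)[0],max_speed=.02,contact_N=4)
    F=[]
    for _ in range(10): robot.hold(.02); s=robot.observe(); F.append(s["contact_force"])
    f=np.mean(F,0); print(round(z,4),b,round(s["t"],2),np.round(s["tool_pos"],4),f.round(2))
    if f[2]>1.3 or b: break
i=robot.camera_info("wrist"); p,d=robot.read_camera("wrist"); P=cloud(i,d)
for u in (247,265): print(u,[tuple((P[v,u]*1e3).round(1).tolist()) for v in range(216,234,2)])
```

```text
False
0.07 False 10.32 [ 0.4751 -0.0652  0.0703] [ 0.58 -0.02  1.06]
0.069 False 10.73 [ 0.475  -0.0651  0.0692] [ 0.79 -0.24  1.45]
247 [(482.1, -51.8, 69.1), (481.2, -52.7, 69.1), (480.2, -53.5, 69.3), (480.2, -53.6, 71.8), (478.8, -54.8, 70.8), (478.3, -55.3, 72.1), (480.8, -53.4, 80.9), (480.3, -54.0, 81.8), (480.5, -53.9, 84.6)]
265 [(489.6, -59.5, 70.1), (488.5, -60.6, 69.4), (487.9, -61.1, 70.6), (487.3, -61.6, 71.7), (486.1, -62.7, 71.2), (485.6, -63.1, 72.4), (487.7, -60.8, 81.2), (487.3, -61.1, 82.6), (487.1, -61.2, 84.7)]
```

```bash
cat >> h.py <<'E'
BASE={-.57:74.5,-.55:73.8,-.53:72.3}
def profile(robot,ts):
    i=robot.camera_info("wrist"); p,d=robot.read_camera("wrist"); P=cloud(i,d); m=yellow(p)
    q=P[m&(P[...,2]>.05)&(P[...,2]<.09)]
    t=-np.angle(np.exp(1j*(np.arctan2(q[:,1]-C[1],q[:,0]-C[0])-MID))); r=np.hypot(*(q[:,:2]-C).T)
    return [(round(b,2),round(float(np.median(q[w,2]))*1e3,1)) for b in ts for w in [(abs(t-b)<.01)&(abs(r-.17)<.011)] if w.sum()>5], p
E
python3 - <<'E'
from rig import robot
from h import *
for z in(.068,.067):
    b=robot.move_l(pose(-.6,z)[0],max_speed=.02,contact_N=4)
    F=[]
    for _ in range(10): robot.hold(.02); s=robot.observe(); F.append(s["contact_force"])
    pr,p=profile(robot,[-.57,-.55,-.53,-.51,-.49,-.47,-.45,-.43,-.37])
    print(z,b,round(s["t"],2),np.round(s["tool_pos"],4),np.mean(F,0).round(2),s["finger_gap"],pr)
im=cv2.resize(p[120:260,180:340],None,fx=4,fy=4,interpolation=cv2.INTER_CUBIC)
cv2.imwrite("pics/w2.png",im[:,:,::-1])
p,d=robot.read_camera("scene"); cv2.imwrite("pics/s2.png",cv2.resize(p[190:330,100:300],None,fx=4,fy=4,interpolation=cv2.INTER_CUBIC)[:,:,::-1])
E
```

```text
0.068 False 11.2 [ 0.475  -0.0651  0.0681] [ 1.39 -0.28  1.87] 3.949052565516633e-05 [(-0.57, 71.9), (-0.55, 71.2), (-0.53, 69.8), (-0.51, 69.8), (-0.49, 71.6), (-0.47, 73.4), (-0.45, 74.5), (-0.43, 75.1), (-0.37, 74.7)]
0.067 False 11.67 [ 0.4749 -0.0651  0.0671] [ 1.44 -0.44  2.58] -9.626479679254499e-05 [(-0.57, 71.1), (-0.55, 70.0), (-0.53, 68.9), (-0.51, 70.0), (-0.49, 71.8), (-0.47, 73.3), (-0.45, 74.4), (-0.43, 75.0), (-0.37, 74.6)]
```

View pics/s2.png

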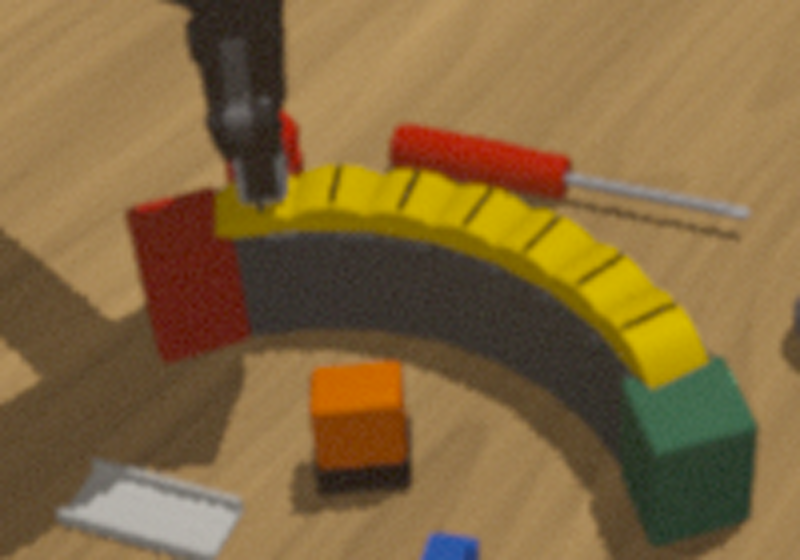

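Run:
```python
from rig import robot
from h import *
z=.0665; ok=True
for n in range(0,13):
    t=-.6+.1*n
    pos,q=pose(t,z)
    b=robot.move_l(pos,q,max_speed=.035,contact_N=10); s=robot.observe()
    if b: print("CONTACT",n,s["contact_force"]); break
    if n%2==0:
        pr,p=profile(robot,[t+.03,t+.05,t+.07]); sink=np.mean([dict(zip([.03,.05,.07],[74.5,73.8,72.3]))[round(a-t,2)]-v for a,v in pr]) if pr else np.nan
        print(n//2,round(s["t"],2),np.round(s["tool_pos"],4),"sink",round(sink,1),s["contact_force"].round(1),round(z,4))
        if sink<3.3: z-=min(1e-3,(4-sink)/1e3)
        if sink>4.8: z+=min(1e-3,(sink-4)/1e3)
    else: print(" v",np.round(s["tool_pos"],4),s["contact_force"].round(1))
else:
    robot.move_l(pose(.6,.14)[0],max_speed=.08)
s=robot.observe(); print(s["t"],s["tool_pos"],s["contact_force"])
```

```text
0 12.02 [ 0.4749 -0.0651  0.0666] sink 4.1 [ 1.4 -0.3  3.2] 0.0665
 v [ 0.487  -0.0544  0.0662] [-3.9 -0.9  4.7]
1 13.33 [ 0.5029 -0.0447  0.0666] sink 4.1 [0.2 0.1 3.7] 0.0665
 v [ 0.517  -0.0373  0.0665] [-1.6 -0.6  4.3]
2 14.65 [ 0.5336 -0.0307  0.0666] sink 4.0 [0.2 0.  2.7] 0.0665
 v [ 0.5492 -0.0262  0.0665] [-2.7  0.4  4.5]
3 15.97 [ 0.5667 -0.023   0.0666] sink 4.0 [-0.5 -0.2  3. ] 0.0665
 v [ 0.5829 -0.0218  0.0665] [-2.6 -0.3  4.2]
4 17.28 [ 0.6007 -0.0221  0.0667] sink 3.8 [ 0.3 -0.   3. ] 0.0665
 v [ 0.6168 -0.0241  0.0665] [-2.4  0.5  4. ]
5 18.6 [ 0.6341 -0.028   0.0667] sink 3.8 [-0.   0.9  1.9] 0.0665
 v [ 0.6496 -0.0331  0.0666] [-1.9  0.6  3.2]
6 19.92 [ 0.6658 -0.0405  0.0667] sink 3.8 [ 0.6 -0.3  2.3] 0.0665
21.0333 [ 0.66468341 -0.04002383  0.13906233] [ 0.2530258  -0.59660141  0.24970831]
```

Run:
```python
from rig import robot
from h import *
robot.move_to([.53,-.05,.30],down(.13)); robot.hold(.3)
f=np.load("w0.npz"); pr,p=profile(robot,np.arange(-.57,.7,.2)); print("pad heights at +.03 (expect 74.5)",pr)
i=robot.camera_info("wrist"); d=robot.read_camera("wrist")[1]; P=cloud(i,d); m=yellow(p); m[:,:200]=0; m[230:]=0
q=P[m&(P[...,2]>.0695)&(P[...,2]<.09)]; print(fit(q[:,:2],np.array([.45,-.085])),"before .58815 -.19154 1.7017")
t=robot.read_camera("top")[0]; t0=np.load("top0.npz")["p"]
D=cv2.absdiff(cv2.GaussianBlur(t,(5,5),0),cv2.GaussianBlur(t0,(5,5),0)).max(2)
cv2.imwrite("pics/fin.png",np.hstack([p[:230,150:420,::-1],cv2.merge([D*3]*3)[100:330,150:450]]))
print(robot.observe()["t"])
```

```text
pad heights at +.03 (expect 74.5) [(np.float64(-0.57), 74.7), (np.float64(-0.37), 74.6), (np.float64(-0.17), 74.8), (np.float64(0.03), 74.7), (np.float64(0.23), 74.7), (np.float64(0.43), 74.9), (np.float64(0.63), 75.1)]
(array([ 0.58828968, -0.19157647]), np.float64(1.6994915695379031), np.float64(-1.0), np.float64(0.008527563904788614), np.float64(0.6981177340148002)) before .58815 -.19154 1.7017
22.3333
```

View pics/fin.png

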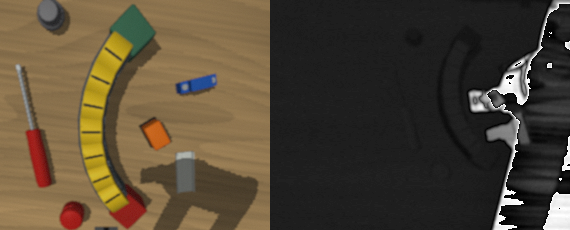

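All pads are back out and the bumper and bystanders look unmoved, so I'm handing the job in.

```bash
python3 -c "
from rig import robot
print(robot.close_job())"
```

```text
the job is handed in; nothing more can be done
None
```

I drew the closed fingertips along all seven pads in one stroke, red to green, then lifted clear and handed the job in at about 22 s.

- **Pad depth:** the wrist camera's depth showed each pad sunk 3.8–4.1 mm as the fingertips crossed its crest. The upward force stayed between about 2 and 5 N at every point I sampled.
- **After lifting:** all seven pads measured back at full height (74.6–75.1 mm where I expected 74.5). The bumper's fitted position matched the first fit to within about 0.2 mm and 0.002 rad.
- **Bystanders:** none looked disturbed in the final wrist picture. In the before/after top view, the arm and its shadow hid part of the right side. The meter was not in either final picture; the arm never went near it.
- **One disagreement:** with `tip_extent` at 17 mm, contact should have come with the TCP at about z = 92 mm. The pad first took load at about 70.5 mm. I set the stroke height from the felt contact and the measured pad dip instead.

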